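# Rack the baking sheet on the marked rails

## Task

Pick up the dark baking sheet by its wooden grip and slide it through the mouth of the cooling rack onto the rail pair that is level with the red collar on the marker post (the post at the left of the mouth, seen looking in). Push it gently home against the sprung buffer until both yellow catches snap in behind it, never pressing the sheet on the rack with more than 25 N, then let go and leave everything else as it was.

Things in the scene. Friction and masses are not known exactly. Their poses are not given: they have to be found in the camera images.
- sheet: Dark steel baking sheet lying on the worktop: plate 160 (x) by 180 (y) by 4 mm, 0.3 to 0.5 kg; rims 12 mm high at |y| = 70 and x = +66 mm, none in front. Origin: centre of the plate's underside. +x is the leading end that goes into the rack. At the other end a neck 90 mm wide runs out to x = -130 mm with the wooden grip on it.
- sheet_grip (a point): Centre of the upright light-wood grip: 14 mm thick (sheet x), 60 mm wide (y), from 4 to 50 mm above the sheet's underside. This point is at sheet x = -123, y = 0, z = 27 mm; axes as the sheet. Pinch it from above across the 14 mm, firmly (30 to 50 N), so that the sheet stays level.
- rack: Open-topped cooling rack on four posts in a black base 290 by 270 mm; its height differs each time. z up, x the way a sheet slides in, y left of that; mouth at -x. Origin: foot of the posts, on the centre line. Four rail pairs, tops 50, 95, 145, 195 mm above it; the lowest holds a loaded sheet. Posts at x = -100 and +120, y = +-122 mm, 235 mm high. Nothing spans the rack between the rails.
- mouth (a point): Middle of the rack's mouth, at rack x = -120 mm, 145 mm above the rack's origin. The ledges of every pair start here and run to x = +120 mm; they are 150 mm apart inside and have side walls 14 mm high, 187 mm apart, from x = -60 mm inwards, flared outwards to x = -87 mm.
- rail1 (a point): Middle of rail pair 1 (second from the bottom), midway between its ledges at the height of their top faces; axes as the rack. A sheet that is home here has its origin at z = 0, y within a few mm of 0 and x between about -24 and +24 mm (the depth setting is not told).
- rail2 (a point): The same for rail pair 2, 50 mm above pair 1.
- rail3 (a point): The same for rail pair 3 (the top pair), 50 mm above pair 2.
- mark_post (a point): Axis of the marker post: the post at the mouth on the rack's left (rack x = -100, y = +122 mm), 145 mm above the rack's origin.
- collar1: Red collar clip, 29 mm across, 22 mm tall; origin in its underside, 11 mm below the ledge tops of rail pair 1. Three such collars sit each at the height of its own pair, on three posts: the pair whose collar is on the marker post at the mouth is the one to use; the two on the rear posts are only parked.
- collar2: Red collar clip for rail pair 2, otherwise as collar1.
- collar3: Red collar clip for rail pair 3, otherwise as collar1.
- catch_left (a joint): Yellow sprung catch at the left of the mouth, a tab over each of pairs 1 to 3 on one upright hinge about 150 mm before the rack's centre. 0 rad: sprung in, slanting inwards to its tip. A sheet's edge swings it out by 0.1 to 0.3 rad against about 1 N; it springs back to 0 in front of the plate's front edge once that has passed the tip, and then holds the sheet in.
- catch_right (a joint): The same at the right of the mouth.
- buffer (a joint): Blue sprung buffer, upright at mid-rear. 0 m = free; yields 0.0085 m, 2 N at first, 6 N at its hard stop. The catches close when a sheet has pressed it in about 0.005 m; it then holds the sheet against their tips. Buffer and catches share a depth setting that differs up to 20 mm either way and no pose shows: feel for it. Friction and catches add 2 to 5 N to the push.
- loaded_sheet: Aluminium sheet 150 by 180 by 4 mm with four buns, on the lowest rail pair; leave alone. Origin: centre of its underside.
- soap: White soap bottle with red cap, 64 mm across, 200 mm tall; bystander, origin in its underside.
- jar: Amber jar with brass lid, 72 mm across, 100 mm tall; bystander.
- glass: Drinking glass, 68 mm across, 110 mm tall; bystander.
- plate: Green plate, 150 mm across; bystander.
- mug: White mug, 80 mm across, 90 mm tall; bystander.
- spatula: Spatula with red handle, lying on a chopping board; bystander.

How it is judged (in metres and radians):
On the way, in this order (a step that is already met when the one before it is completed fails the run):
1. the sheet is lifted off the worktop (height (world z) of sheet above 0.03 m), for 0.1 s.
2. the sheet's leading end has entered the mouth over the marked rail pair (((horizontal distance between collar1 and mark_post below 0.03 m and z of sheet in the frame of rail1 between -0.004 and 0.025 m and x of sheet in the frame of rail1 between -0.19 and -0.05 m and y of sheet in the frame of rail1 between -0.012 and 0.012 m) or (horizontal distance between collar2 and mark_post below 0.03 m and z of sheet in the frame of rail2 between -0.004 and 0.025 m and x of sheet in the frame of rail2 between -0.19 and -0.05 m and y of sheet in the frame of rail2 between -0.012 and 0.012 m) or (horizontal distance between collar3 and mark_post below 0.03 m and z of sheet in the frame of rail3 between -0.004 and 0.025 m and x of sheet in the frame of rail3 between -0.19 and -0.05 m and y of sheet in the frame of rail3 between -0.012 and 0.012 m))), for 0.1 s.
3. the sheet is pushed against the sprung buffer (value of joint buffer above 0.002 m and ((horizontal distance between collar1 and mark_post below 0.03 m and z of sheet in the frame of rail1 between -0.004 and 0.012 m and x of sheet in the frame of rail1 between -0.04 and 0.04 m and y of sheet in the frame of rail1 between -0.012 and 0.012 m) or (horizontal distance between collar2 and mark_post below 0.03 m and z of sheet in the frame of rail2 between -0.004 and 0.012 m and x of sheet in the frame of rail2 between -0.04 and 0.04 m and y of sheet in the frame of rail2 between -0.012 and 0.012 m) or (horizontal distance between collar3 and mark_post below 0.03 m and z of sheet in the frame of rail3 between -0.004 and 0.012 m and x of sheet in the frame of rail3 between -0.04 and 0.04 m and y of sheet in the frame of rail3 between -0.012 and 0.012 m))), for 0.05 s.
At the end, for the whole second after the job is handed in: The sheet lies on the marked rail pair (within 5 mm of the ledges in height, 12 mm of the middle, level and square to the rack within about 3 degrees), both catches are sprung in (under 0.06 rad) in front of it, the buffer is pressed in by more than 1.5 mm, and the sheet is released and at rest (((horizontal distance between collar1 and mark_post below 0.03 m and z of sheet in the frame of rail1 between -0.004 and 0.005 m and x of sheet in the frame of rail1 between -0.032 and 0.032 m and y of sheet in the frame of rail1 between -0.012 and 0.012 m) or (horizontal distance between collar2 and mark_post below 0.03 m and z of sheet in the frame of rail2 between -0.004 and 0.005 m and x of sheet in the frame of rail2 between -0.032 and 0.032 m and y of sheet in the frame of rail2 between -0.012 and 0.012 m) or (horizontal distance between collar3 and mark_post below 0.03 m and z of sheet in the frame of rail3 between -0.004 and 0.005 m and x of sheet in the frame of rail3 between -0.032 and 0.032 m and y of sheet in the frame of rail3 between -0.012 and 0.012 m)) and value of joint each of catch_left, catch_right below 0.06 rad and value of joint buffer above 0.0015 m and angle between the x axis of sheet and the x axis of rack, either way round below 0.06 rad and angle between sheet's own z axis and vertical below 0.05 rad and linear speed of sheet below 0.01 m/s and contact force between the fingers and sheet below 0.1 N); the robot touches nothing.
It fails at once if the sheet is pressed or knocked against the rack with more than 25 N (contact force between sheet and rack above 25 N).
It fails at once if a bystander is disturbed (moved more than 30 mm) (distance of any of loaded_sheet, soap, jar, glass, plate, mug, spatula from where it was at the start of the episode above 0.03 m).
It also fails if it takes over 54 s, if anything falls off the work surface, if the arm or the gripper's body presses on something with over 40 N, if the wrist force passes 120 N, or if a joint passes its speed limit or range.

## Robot

A 6-joint arm with a two-finger parallel gripper is mounted at the origin on the work surface. World frame = base frame: x ahead of the robot, y to its left, z up, the work surface at z = 0. Lengths are in mm, angles in rad, forces in N, time in s.
With the tool pointing down it reaches from about 350 to 925 mm from the base axis. Payload 6.4 kg.
Tool frame: the origin (TCP) lies at the very end of the fingers, on their centre line; the grasp point (between the pads) lies 19 mm behind it (arm.hold_point_z is the distance from the TCP to the grasp point, in mm); z points along the fingers, y is the line along which they close (so a half turn about z gives the same grasp; the last joint's range is limited). The gripper opens to 94 mm and grips with 3 to 60 N. Pads are 16 mm wide; open, the fingers measure 119 mm over their backs; the gripper's body (75 mm by 177 mm) begins 78 mm behind the grasp point.
Start: joints at [1.118, 0.245, 1.558, -0, 1.339, -0.174], TCP at [178.878, 624.913, 205.455] pointing down, gripper open.
Joint ranges: [-3.13, 3.13], [-1.02, 2.26], [0.13, 2.54], [-0.95, 4.09], [0.21, 2.88], [-2.74, 2.74]. Speed limits (rad/s): [2.57, 2.57, 3.14, 3.14, 3.14, 3.14].

## Interface

Orientations are given as a unit quaternion [x, y, z, w].
In Python, from plant import arm gives the robot as it stands. The module is installed in compiled form; this text tells all that it offers.
- The arm moves only by the shell command python3 -m inch 'ROWS' [FORCE]. ROWS is a JSON list that holds a single list of rows (three levels of brackets), with 1 to 10 rows, each of 5 numbers: dx, dy, dz in a scale on which 1.0 is 500 mm, then a turn about the tool's z in shares of 4 rad (1.0 is 4 rad), then the finger opening in mm; each row shifts and turns the commanded pose from where the row before left it, along the tool's axes as they then stand; what a row does not reach is not made up. A row lasts 1/12 s, in which the tool goes at most 41.7 mm and 0.125 rad, less where a joint would pass 70% of its speed; a pose out of reach is approached as far as the arm can. The fingers move at their own pace and stop on an object; FORCE is the grip in N (left out, the last holds). Time passes only in rows, so rows that do not move let the fingers close. It prints the time, the measured TCP pose, the force, the opening and the grip force at its end. No shift or turn number may pass 1 either way. Input that does not fit is refused with a message, and nothing moves.
- arm.observe(): the state, without advancing time (a new reading comes with each control period).
- arm.capture(name): name is "scene" or "top"; returns (picture, depth): 384x512x3 uint8, blue, green, red; 384x512 float32, mm along the optical axis (not along the pixel's ray), 0 where there is no reading.
- arm.camera_info(name): a dict with "vertical_fov" (degrees; the focal length in pixels is half the picture's height over the tangent of half this angle, whatever the lens; pixels are square), "cx", "cy" (the principal point, pixels), "dist" ([k1, k2, p1, p2, k3] as OpenCV has them; the pictures are not rectified), "extrinsics" (4x4, takes a point from world to camera coordinates). Camera axes: x right, y up, looking along -z (the intrinsics and any distortion apply to the point x, -y, -z); pixel columns grow to the right and rows downward; lengths in mm; the calibration is good to about 2 mm. A picture is of the moment at which its call begins. camera_info takes no time and is no camera call.
- arm.hand_in(): hands the job in; it is judged then, once.
The state is a dict: "clock": time; "joint_positions": joint angles; "qvel": joint speeds; "joint_efforts": joint torques, N m; "position": TCP position; "tcp_rot": TCP orientation; "contact_force": force on the tool from outside, world axes, zero at the start; "moment": the same for the moment, N m; "finger_gap": finger opening in mm; "grasp_force": force on a finger pad.
Only numpy, scipy, OpenCV 4.12 (cv2) and the standard library are available. Lean on these libraries where they do the work, as an engineer would, in place of code of your own. Each camera call takes 0.05 s, during which the arm holds its last target. There are 200 camera calls.

## Working session

There is one attempt and no reset: what is moved stays moved. The work goes in short steps, Python scripts to look and compute and a shell command to move; the robot and the scene stay as the last step left them, time stands still between calls to the robot, and variables do not carry over. Pictures are saved under pics/ and viewed, at most 10 in all, crops included, and the job is handed in when it is done.

```bash
mkdir -p pics; cat > h.py <<'E'
import numpy as np, cv2
from plant import arm
def K(i):
    f=192/np.tan(np.radians(i["vertical_fov"])/2)
    return np.array([[f,0,i["cx"]],[0,f,i["cy"]],[0,0,1.]])
def px2w(i,uv,d):
    p=cv2.undistortPoints(np.array([[uv]],float),K(i),np.array(i["dist"],float))[0,0]
    c=np.array([p[0]*d,-p[1]*d,-d,1])
    return (np.linalg.inv(np.array(i["extrinsics"]))@c)[:3]
def cloud(name,dep):
    i=arm.camera_info(name)
    v,u=np.mgrid[:384,:512]
    p=cv2.undistortPoints(np.stack([u.ravel(),v.ravel()],1)[:,None].astype(float),K(i),np.array(i["dist"],float))[:,0]
    d=dep.ravel().astype(float)
    c=np.stack([p[:,0]*d,-p[:,1]*d,-d,np.ones_like(d)],0)
    return (np.linalg.inv(np.array(i["extrinsics"]))@c)[:3].T.reshape(384,512,3)
E
python3 - <<'E'
from h import *
for n in("scene","top"):
    a,d=arm.capture(n); np.savez(n+"0.npz",a=a,d=d)
    cv2.imwrite(f"pics/{n}0.png",cv2.resize(a,(800,600)))
    i=arm.camera_info(n); print(n,i["vertical_fov"],i["dist"],np.round(np.linalg.inv(np.array(i["extrinsics"])),2).tolist())
print(arm.observe())
E
```

```text
scene 46.55930118069657 [-0.01926423  0.          0.          0.          0.        ] [[-0.19, -0.81, 0.56, 1411.89], [0.98, -0.16, 0.11, 163.17], [0.0, 0.57, 0.82, 1385.21], [0.0, 0.0, 0.0, 1.0]]
top 50.35730398733186 [0.01317422 0.         0.         0.         0.        ] [[0.01, 1.0, -0.1, 450.15], [-1.0, 0.01, 0.01, -20.83], [0.01, 0.1, 1.0, 1500.14], [0.0, 0.0, 0.0, 1.0]]
{'clock': 0.1, 'joint_positions': array([ 1.11792570e+00,  2.45735640e-01,  1.55884030e+00,  3.06538559e-06,
        1.33866632e+00, -1.74085038e-01]), 'qvel': array([-0.00135301, -0.00143529, -0.00288671,  0.00028382,  0.00221369,
        0.00010597]), 'joint_efforts': array([-5.44856230e-04, -4.16915631e+01, -3.15526772e+01,  6.86722691e-02,
        3.09835654e-02, -4.43998374e-05]), 'position': array([178.62984805, 624.44233615, 204.4888852 ]), 'tcp_rot': array([ 1.38942127e-01,  9.90300159e-01, -7.84145902e-04, -2.55761514e-04]), 'contact_force': array([-0.02200531, -0.68769029, -0.12716906]), 'moment': array([ 0.03447115, -0.00081144, -0.02114866]), 'grasp_force': 0.0, 'finger_gap': 94.07500545726482}
```

View pics/scene0.png

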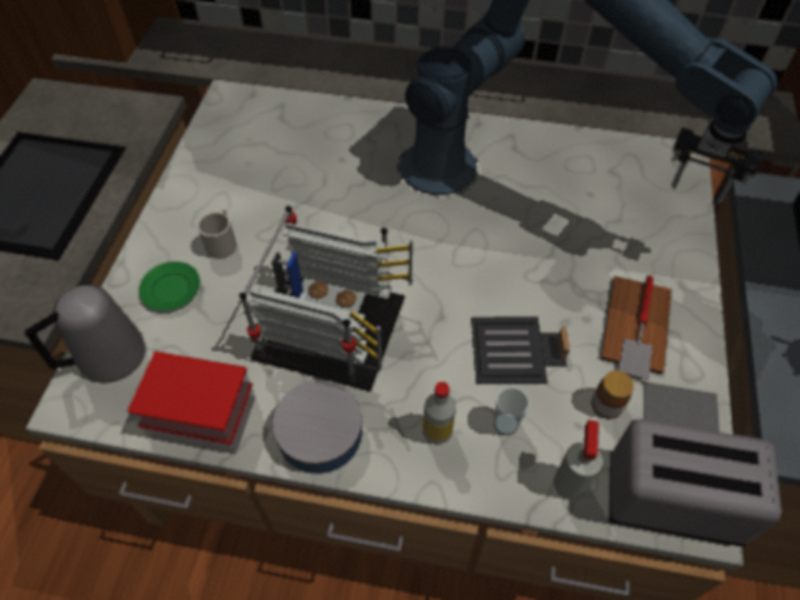

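View pics/top0.png

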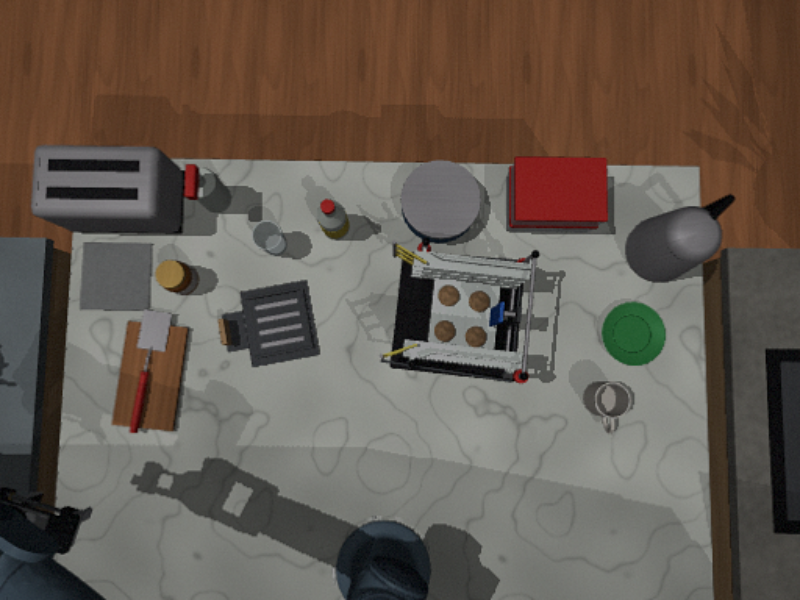

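```bash
python3 - <<'E'
from h import *
z=np.load("scene0.npz");a,d=z["a"],z["d"]
cv2.imwrite("pics/c1.png",cv2.resize(a[125:255,130:285],(775,600),interpolation=cv2.INTER_CUBIC))
z2=np.load("top0.npz");b,e=z2["a"],z2["d"]
cv2.imwrite("pics/c2.png",cv2.resize(b[150:250,240:372],(792,600),interpolation=cv2.INTER_CUBIC))
cv2.imwrite("pics/c3.png",cv2.resize(b[170:245,130:215],(680,600),interpolation=cv2.INTER_CUBIC))
for n,im,dd in(("scene",a,d),("top",b,e)):
    P=cloud(n,dd); h=cv2.cvtColor(im,cv2.COLOR_BGR2HSV)
    def blobs(m,t,mn):
        k,l,s,c=cv2.connectedComponentsWithStats(m.astype(np.uint8))
        for j in range(1,k):
            if s[j,4]>=mn:
                q=P[(l==j)&(dd>0)]; print(n,t,c[j].round(1),s[j,4],"med",np.median(q,0).round(1),"z",np.percentile(q[:,2],[5,95]).round(0))
    red=((h[...,0]<6)|(h[...,0]>174))&(h[...,1]>150)&(h[...,2]>80)
    yel=(h[...,0]>20)&(h[...,0]<32)&(h[...,1]>140)&(h[...,2]>80)
    blu=(h[...,0]>105)&(h[...,0]<125)&(h[...,1]>180)
    blobs(red,"red",6);blobs(yel,"yel",6);blobs(blu,"blue",8)
E
```

```text
scene red [186.5 139. ] 16 med [ 444.7 -267.2  224.6] z [221. 227.]
scene red [413.7 191.9] 113 med [376.6 559.8  35.2] z [30. 40.]
scene red [162.3 211.6] 26 med [ 688.5 -292.1  124. ] z [118. 128.]
scene red [223.4 219.9] 33 med [710.7 -73.9 173.5] z [171. 179.]
scene red [120.2 250. ] 2597 med [ 854.9 -376.2  134.3] z [130. 139.]
scene red [282.5 248.7] 56 med [787.6 124.6 200.1] z [196. 204.]
scene red [151.7 268.1] 70 med [ 867.7 -281.3   66. ] z [61. 71.]
scene red [378.4 280.3] 139 med [839.9 408.1 204.3] z [201. 209.]
scene yel [251.8 158.8] 27 med [487.8 -23.9 224.6] z [222. 232.]
scene yel [252.7 168. ] 22 med [487.  -22.9 175.5] z [170. 180.]
scene yel [251.5 176.6] 28 med [488.3 -31.2 127. ] z [119. 131.]
scene yel [232.8 205.7] 37 med [683.1 -51.6 227.4] z [ 13. 233.]
scene yel [235.7 215.9] 26 med [688.  -42.6 177.3] z [ 11. 181.]
scene yel [235.8 223.6] 25 med [687.4 -44.1 127.4] z [  9. 135.]
scene yel [286.6 274.3] 20 med [807.6 148.1  70. ] z [48. 89.]
scene blue [186.6 166.7] 13 med [ 567.2 -229.   234.7] z [227. 240.]
top red [358.6 120.4] 2384 med [ 848.4 -377.   132.9] z [128. 138.]
top red [121.  115.2] 137 med [836.9 411.4 203.5] z [  3. 209.]
top red [326.  126.4] 40 med [ 843.6 -277.5   65.2] z [61. 68.]
top red [209.1 131.5] 59 med [786.9 126.6 198.4] z [195. 204.]
top red [268.4 158. ] 8 med [706.2 -68.1 172.3] z [168. 177.]
top red [333.2 166.1] 9 med [ 690.7 -290.9  125.4] z [121. 142.]
top red [331.5 241. ] 28 med [ 437.4 -263.6  223.6] z [219. 227.]
top red [ 88.  256.2] 139 med [371.9 562.6  33.8] z [27. 40.]
top yel [260.7 163.2] 63 med [687.3 -40.4 179.8] z [120. 230.]
top yel [252.7 224.9] 25 med [485.6 -20.  224.2] z [ 11. 230.]
top blue [317.8 201.1] 97 med [ 563.8 -226.2  204.9] z [114. 237.]
```

View pics/c1.png

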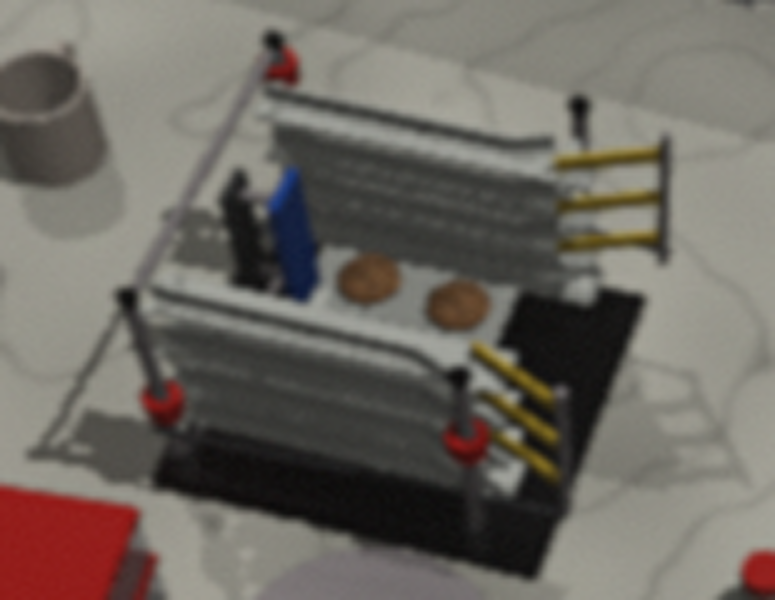

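View pics/c2.png

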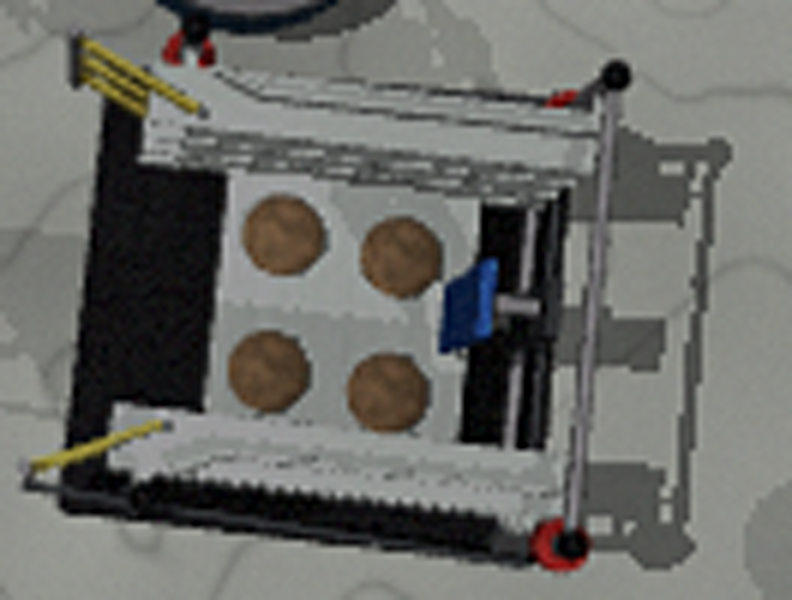

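View pics/c3.png

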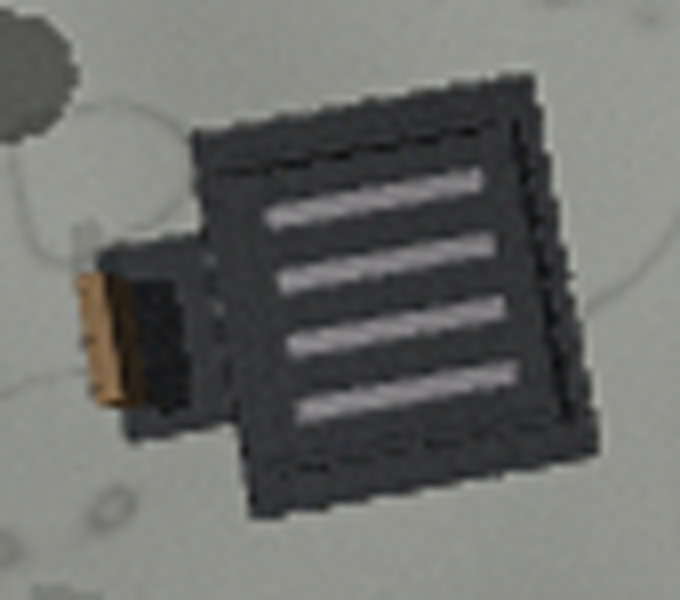

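```bash
cat >> h.py <<'E'
def onz(n,uv,z):
    i=arm.camera_info(n); A=px2w(i,uv,500.);B=px2w(i,uv,1000.)
    return A+(B-A)*(z-A[2])/(B[2]-A[2])
E
python3 - <<'E'
from h import *
z=np.load("top0.npz");b,e=z["a"],z["d"]; P=cloud("top",e)
z=np.load("scene0.npz");S=cloud("scene",z["d"])
def c(u,v,s,x0,y0): return ((u+.5)/s-.5+x0,(v+.5)/s-.5+y0)
q=np.array([onz("top",c(u,v,8,130,170),4) for u,v in((193,130),(530,75),(598,452),(255,515))])
print("sheet corners",q.round(1)); ctr=q.mean(0)
x=(q[1]+q[2]-q[0]-q[3]);y=(q[0]+q[1]-q[2]-q[3]);print(ctr,np.arctan2(x[1],x[0]),np.arctan2(-y[0],y[1]),np.linalg.norm(x)/2,np.linalg.norm(y)/2)
g=np.array([onz("top",c(u,v,8,130,170),50) for u,v in((78,272),(105,270),(128,405),(97,405))]);print("grip",g.round(1),g.mean(0))
# scene depth points of the grip
for n,Q in(("top",P),("scene",S)):
    m=(Q[...,2]>44)&(Q[...,2]<56)&(np.hypot(Q[...,0]-g.mean(0)[0],Q[...,1]-g.mean(0)[1])<60)
    print(n,"grip pts",m.sum(),Q[m].mean(0), cv2.minAreaRect(Q[m][:,:2].astype(np.float32)))
    m=(Q[...,2]>1)&(Q[...,2]<20)&(np.hypot(Q[...,0]-ctr[0],Q[...,1]-ctr[1])<60)
    print("plate z",np.median(Q[m][:,2]),Q[m].shape, "table", np.median(Q[(abs(Q[...,2])<8)][:,2]))
    r=(Q[...,0]>420)&(Q[...,0]<720)&(Q[...,1]>-300)&(Q[...,1]<-20)
    hh,_=np.histogram(Q[r][:,2],np.arange(100,280,3));print(dict(zip(range(100,277,3),hh.tolist())))
for t,(u,v) in dict(FL=(197,25),RL=(616,75),RR=(572,543)).items():
    p=c(u,v,6,240,150); uu=int(round(p[0]));vv=int(round(p[1]));print(t,P[vv-1:vv+2,uu-1:uu+2].reshape(-1,3).round(0)[:, 2],onz("top",p,264))
for t,(u,v) in dict(FR=(578,103),FL=(458,378),RL=(127,297),RR=(273,40)).items():
    p=((u+.5)/5-.5+130,(v+.5)*130/600-.5+125); uu=int(round(p[0]));vv=int(round(p[1]));print(t,S[vv,uu].round(0),onz("scene",p,264))
E
```

```text
sheet corners [[629.  347.3   4. ]
 [656.7 193.3   4. ]
 [483.7 157.7   4. ]
 [453.1 312.7   4. ]]
[555.63531165 252.76129458   4.        ] -1.3846895016501022 -1.3722385663692538 157.21509125117637 177.9748072807102
grip [[559.4 384.5  50. ]
 [560.5 372.6  50. ]
 [500.8 360.1  50. ]
 [500.6 373.8  50. ]] [530.31145542 372.73790018  50.        ]
top grip pts 64 [529.68902483 373.03553231  48.57729875] ((530.0104370117188, 373.0113220214844), (58.10544967651367, 14.613633155822754), 9.678804397583008)
plate z 4.442782038917358 (629, 3) table -0.5280740435828193
{100: 7, 103: 10, 106: 31, 109: 69, 112: 55, 115: 37, 118: 12, 121: 10, 124: 12, 127: 15, 130: 9, 133: 7, 136: 1, 139: 4, 142: 5, 145: 2, 148: 3, 151: 6, 154: 13, 157: 31, 160: 84, 163: 66, 166: 26, 169: 11, 172: 22, 175: 16, 178: 7, 181: 5, 184: 3, 187: 4, 190: 7, 193: 3, 196: 4, 199: 2, 202: 14, 205: 72, 208: 345, 211: 612, 214: 313, 217: 78, 220: 64, 223: 105, 226: 122, 229: 45, 232: 24, 235: 22, 238: 48, 241: 101, 244: 44, 247: 42, 250: 20, 253: 15, 256: 2, 259: 0, 262: 0, 265: 0, 268: 0, 271: 0, 274: 0}
scene grip pts 61 [
[... 573 characters left out ...]
20: 129, 223: 124, 226: 150, 229: 73, 232: 38, 235: 26, 238: 25, 241: 62, 244: 64, 247: 37, 250: 24, 253: 13, 256: 1, 259: 1, 262: 0, 265: 0, 268: 0, 271: 0, 274: 0}
FL [251. 256. 255. 252. 250. 253. 249. 245. 251.] [702.08777358 -76.81842486 264.        ]
RL [252. 256. 253. 252. 253. 253. 250. 248. 251.] [ 679.11854269 -291.38795202  264.        ]
RR [256. 252. 254. 252. 251. 254. 248. 251. 250.] [ 440.75422573 -267.47157406  264.        ]
FR [469. -54. 258.] [473.83747676 -52.52975264 264.        ]
FL [710. -79. 251.] [716.56450396 -75.58542395 264.        ]
RL [ 683. -297.  249.] [ 692.74678583 -290.77744781  264.        ]
RR [ 442. -273.  251.] [ 453.8210178  -266.81594395  264.        ]
```

```bash
python3 - <<'E'
from h import *
from scipy.optimize import least_squares
z=np.load("top0.npz");P=cloud("top",z["d"])
z=np.load("scene0.npz");S=cloud("scene",z["d"])
M=dict(FL=(-100,122),RL=(120,122),RR=(120,-122),FR=(-100,-122))
T={};U={}
for t,(u,v) in dict(FL=(197,25),RL=(616,75),RR=(572,543)).items(): T[t]=onz("top",((u+.5)/6-.5+240,(v+.5)/6-.5+150),252)[:2]
for t,(u,v) in dict(FR=(578,103),FL=(458,378),RL=(127,297),RR=(273,40)).items(): U[t]=onz("scene",((u+.5)/5-.5+130,(v+.5)*130/600-.5+125),252)[:2]
def R(a): return np.array([[np.cos(a),-np.sin(a)],[np.sin(a),np.cos(a)]])
for D,nm in(([T],"top"),([U],"scene"),([T,U],"both")):
    f=lambda p:np.concatenate([R(p[2])@M[t]+p[:2]-d[t] for d in D for t in d])
    s=least_squares(f,[570,-170,-1.6]);print(nm,s.x.round(4),s.fun.round(1))
p=s.x
for n,Q in(("top",P),("scene",S)):
    q=Q.reshape(-1,3); l=(q[:,:2]-p[:2])@R(p[2]); 
    for lo,hi in((206,218),(221,230)):
        for sd in(1,-1):
            m=(q[:,2]>lo)&(q[:,2]<hi)&(abs(l[:,0])<50)&(sd*l[:,1]>60)&(sd*l[:,1]<115)
            k=np.polyfit(l[m,0],l[m,1],1) if m.sum()>5 else None
            print(n,lo,sd,m.sum(),np.percentile(l[m,1],[3,20,50,80,97]).round(1),k,np.median(q[m,2]))
    m=(q[:,2]>206)&(q[:,2]<218)&(abs(l[:,1])>75)&(abs(l[:,1])<95)&(l[:,0]<-80)&(l[:,0]>-140);print("ledge front",np.percentile(l[m,0],[2,5,10]).round(1))
E
```

```text
top [ 573.2036 -163.1393   -1.674 ] [ 0.3  1.1  0.8 -1.1 -1.2 -0.1]
scene [ 576.3754 -165.0575   -1.6701] [ 1.1  1.4 -1.4  0.5  0.8 -0.9 -0.5 -1. ]
both [ 574.9907 -164.2634   -1.6723] [ 2.   0.2  2.9 -2.   0.8 -1.4 -0.1  2.4 -2.6  1.  -0.8 -0.4 -2.1  0.1]
top 206 1 259 [ 74.1  78.6  86.7 100.8 105.4] [1.12282106e-03 8.83331886e+01] 212.21499318001247
top 206 -1 284 [-108.8 -103.8  -91.2  -82.5  -77.6] [ 2.88588511e-05 -9.27001156e+01] 212.51234830123326
top 221 1 48 [91.3 92.1 93.4 95.  95.9] [-1.23019529e-03  9.35214706e+01] 226.1029122375354
top 221 -1 35 [-98.9 -98.2 -97.  -95.9 -95.3] [-2.75849694e-03 -9.70631882e+01] 226.99912033089004
ledge front [-118.3 -117.7 -115.4]
scene 206 1 198 [ 73.2  78.   95.4 102.9 106.6] [2.01893909e-03 9.12084577e+01] 214.2213252947205
scene 206 -1 148 [-98.8 -94.8 -87.7 -80.3 -76.8] [ 5.99035396e-03 -8.75963865e+01] 213.43314739356924
scene 221 1 63 [90.7 92.5 94.1 95.6 97.4] [-3.22640008e-03  9.41485022e+01] 226.47492120538027
scene 221 -1 52 [-101.   -99.2  -96.9  -94.6  -91.5] [-1.96253873e-03 -9.65952141e+01] 225.51497600856828
ledge front [-116.7 -116.  -114.3]
```

Careful with the scale: shifts go in shares of 500 mm and turns go in shares of 4 rad. That gives: -28 mm / 500 = -0.056, -27 mm / 500 = -0.054, -0.1175 rad / 4 = -0.0294.

```bash
python3 -m inch '[[[0,0,0,-0.0294,60],[0,0,0,-0.0294,60],[0,0,0,-0.0294,60],[0,0,0,-0.0294,60],[-0.054,-0.056,0,0,60],[-0.054,-0.056,0,0,60],[-0.054,-0.056,0,0,60],[-0.054,-0.056,0,0,60],[-0.054,-0.056,0,0,60]]]' 45
python3 -m inch '[[[-0.054,-0.056,0,0,60],[-0.054,-0.056,0,0,60],[-0.054,-0.056,0,0,60],[-0.054,-0.056,0,0,60],[-0.054,-0.056,0,0,60],[-0.054,-0.056,0,0,60],[0,0,0,0,60],[0,0,0,0,60],[0,0,0,0,60]]]'
python3 - <<'E'
from h import *
from scipy.spatial.transform import Rotation as R
s=arm.observe();m=R.from_quat(s["tcp_rot"]).as_matrix();print(m.round(3).tolist())
print((m.T@(np.array([531.2,373.0,11])-s["position"])).round(1), s["clock"])
E
```

```text
clock: 0.85
position: [338.9, 511.7, 205.0]
tcp_rot: [-0.096, 0.995, -0.0, -0.0]
contact_force: [-0.6, 0.2, 0.1]
finger_gap: 59.7
grasp_force: 0.0
clock: 1.6
position: [528.3, 379.1, 204.9]
tcp_rot: [-0.095, 0.995, -0.0, -0.001]
contact_force: [-0.4, -0.4, 0.5]
finger_gap: 60.0
grasp_force: 0.0
[[-0.982, -0.19, -0.001], [-0.19, 0.982, -0.0], [0.001, 0.0, -1.0]]
[ -1.9  -6.6 193.9] 1.6
```

Converted, 35 mm / 500 = 0.07, 30 mm / 500 = 0.06.

```bash
python3 -m inch '[[[-0.0038,-0.0132,0,0,60],[0,0,0.07,0,60],[0,0,0.07,0,60],[0,0,0.07,0,60],[0,0,0.07,0,60],[0,0,0.06,0,60],[0,0,0.03,0,60],[0,0,0.017,0,60],[0,0,0,0,60]]]'
python3 -m inch '[[[0,0,0,0,0],[0,0,0,0,0],[0,0,0,0,0],[0,0,0,0,0],[0,0,0,0,0],[0,0,0,0,0],[0,0,0,0,0],[0,0,0,0,0]]]' 45
```

```text
clock: 2.35
position: [530.8, 372.9, 10.7]
tcp_rot: [-0.096, 0.995, -0.0, -0.001]
contact_force: [0.5, -0.3, 0.0]
finger_gap: 60.2
grasp_force: 0.0
clock: 3.02
position: [532.2, 373.0, 12.2]
tcp_rot: [-0.096, 0.995, 0.0, 0.0]
contact_force: [-1.0, 1.0, -0.3]
finger_gap: 13.7
grasp_force: 45.0
```

Converted, -30 mm / 500 = -0.06, -25 mm / 500 = -0.05.

```bash
python3 -m inch '[[[0,0,-0.02,0,0],[0,0,-0.05,0,0],[0,0,-0.06,0,0],[0,0,-0.06,0,0],[0,0,-0.06,0,0],[0,0,-0.06,0,0],[0,0,-0.04,0,0],[0,0,-0.02,0,0],[0,0,0,0,0],[0,0,0,0,0]]]'
python3 -m inch '[[[0,0,0,0.025,0],[0,0,0,0.025,0],[0,0,0,0.0225,0],[0,0,0,0,0],[0,0,0,0,0],[0,0,0,0,0]]]'
python3 - <<'E'
from h import *
for n in("scene","top"):
    a,d=arm.capture(n); np.savez(n+"1.npz",a=a,d=d)
a=np.load("top1.npz")["a"];cv2.imwrite("pics/t1.png",cv2.resize(a[150:270,120:280],(800,600),interpolation=cv2.INTER_CUBIC))
from scipy.spatial.transform import Rotation as R
s=arm.observe();m=R.from_quat(s["tcp_rot"]).as_matrix();print(s["position"],m[:,1],np.arctan2(m[1,1],m[0,1]),s["contact_force"],s["moment"])
for n in("top","scene"):
    z=np.load(n+"1.npz");Q=cloud(n,z["d"]).reshape(-1,3)
    ph=np.arctan2(m[1,1],m[0,1])-np.pi; X=np.array([np.cos(ph),np.sin(ph)]);Y=np.array([-X[1],X[0]])
    l=(Q[:,:2]-s["position"][:2]); lx=l@X;ly=l@Y
    k=(Q[:,2]>175)&(Q[:,2]<215)&(lx>45)&(lx<230)&(abs(ly)<120)
    print(n,k.sum(),"x",np.percentile(lx[k],[1,50,99]),"y",np.percentile(ly[k],[1,50,99]))
    k2=k&(lx>50)&(lx<175)&(abs(ly)<60)
    A=np.c_[lx[k2],ly[k2],np.ones(k2.sum())];print("plane",np.linalg.lstsq(A,Q[k2,2],rcond=None)[0], np.median(Q[k2,2]))
    r=cv2.minAreaRect(np.c_[lx[k],ly[k]].astype(np.float32));print(r)
E
```

```text
clock: 3.85
position: [531.5, 372.6, 195.9]
tcp_rot: [-0.095, 0.995, -0.0, -0.001]
contact_force: [-1.4, -0.3, -4.8]
finger_gap: 13.6
grasp_force: 45.0
clock: 4.35
position: [531.5, 372.5, 195.3]
tcp_rot: [0.048, 0.999, -0.001, -0.001]
contact_force: [0.4, -0.1, -4.0]
finger_gap: 13.7
grasp_force: 45.0
[531.83027331 372.69790393 196.1674899 ] [ 9.74327188e-02  9.95241905e-01 -6.44926225e-04] 1.4732087684002422 [ 0.69639139 -0.6239836  -4.25109197] [ 0.31156866 -0.04875597  0.01092327]
top 2686 x [ 47.76935001 124.7614099  199.93669646] y [-89.81078738  -2.60797403  86.27800704]
plane [ 2.86346172e-03 -2.02574822e-03  1.86810422e+02] 187.08985303441818
((123.5126724243164, -1.632415771484375), (179.77734375, 156.65213012695312), 89.99654388427734)
scene 2079 x [ 46.36174932 126.11234283 202.54152173] y [-90.75949193   5.74073638  87.51790617]
plane [-1.93220247e-03 -8.26461271e-03  1.88332851e+02] 188.1038538860239
((124.56456756591797, -1.9893875122070312), (159.2733612060547, 186.4423828125), 0.11012890934944153)
```

View pics/t1.png

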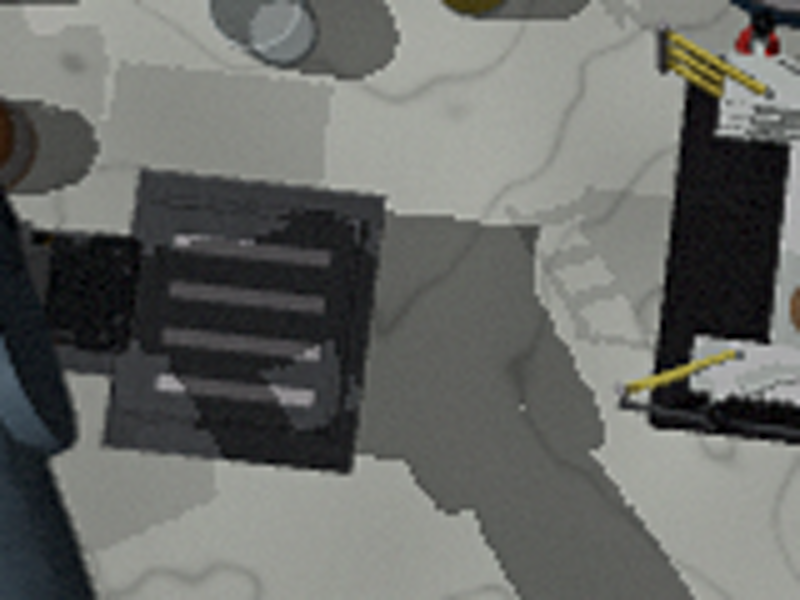

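```bash
cat > go.py <<'E'
from h import *
from scipy.spatial.transform import Rotation as R
s=arm.observe();m=R.from_quat(s["tcp_rot"]).as_matrix();t=s["position"]
psi=-1.6746;c,sn=np.cos(psi),np.sin(psi);RR=np.array([[c,-sn],[sn,c]])
p=np.array([574.99,-164.26])+RR@[0,-1.65]
ph=np.arctan2(m[1,1],m[0,1])-np.pi
ctr=t[:2]+np.array([[np.cos(ph),-np.sin(ph)],[np.sin(ph),np.cos(ph)]])@[123.5,-1.8]
l=RR.T@(ctr-p); zz=t[2]-175.3   # height of underside over rail
print("sheet in rail x,y,z",l.round(1),zz.round(1),"yaw",round(ph-psi,4),"turn cmd",round(ph-psi,4),"F",s["contact_force"].round(1),"F along rack",(RR.T@s["contact_force"][:2]).round(1),"clock",s["clock"],"gap",round(s["finger_gap"],1))
E
python3 go.py
```

```text
sheet in rail x,y,z [-406.1  -97.9] 20.9 yaw 0.0062 turn cmd 0.0062 F [ 0.7 -0.6 -4.3] F along rack [0.5 0.8] clock 4.45 gap 13.9
```

Converted, -30 mm / 500 = -0.06, -25 mm / 500 = -0.05, 0.006 rad / 4 = 0.0015.

```bash
python3 -m inch '[[[0,0,0,0.0015,0],[-0.032,-0.05,0,0,0],[-0.04,-0.06,0,0,0],[-0.04,-0.06,0,0,0],[-0.04,-0.06,0,0,0],[-0.044,-0.05,0,0,0],[0,-0.02,0.01,0,0],[0,-0.01,0.022,0,0],[0,0,0,0,0],[0,0,0,0,0]]]'
python3 - <<'E'
from h import *
import go
s=go.s; 
for n in("top","scene"):
    a,d=arm.capture(n);Q=cloud(n,d).reshape(-1,3);l=(Q[:,:2]-go.p)@go.RR
    k=(Q[:,2]>155)&(Q[:,2]<186)&(l[:,0]>-330)&(l[:,0]<-168)&(abs(l[:,1])<110)
    print(n,"sheet",np.percentile(l[k],[1,99],axis=0).round(1).tolist(),cv2.minAreaRect(l[k].astype(np.float32)))
    k2=k&(abs(l[:,1])<55);print(np.median(Q[k2,2]))
    for sd in(1,-1):
        w=(Q[:,2]>221)&(Q[:,2]<230)&(abs(l[:,0])<50)&(sd*l[:,1]>85)&(sd*l[:,1]<102);print("wall",np.median(l[w,1]).round(1))
    r=(Q[:,2]>204)&(Q[:,2]<220)&(abs(l[:,0])<60)&(abs(l[:,1])>76)&(abs(l[:,1])<90);print("ledge3 z",np.median(Q[r,2]))
    if n=="top":cv2.imwrite("pics/t2.png",cv2.resize(a[140:260,190:350],(800,600),interpolation=cv2.INTER_CUBIC))
    if n=="scene":cv2.imwrite("pics/s2.png",cv2.resize(a[120:260,130:310],(771,600),interpolation=cv2.INTER_CUBIC))
E
```

```text
clock: 5.28
position: [611.7, 209.2, 179.2]
tcp_rot: [0.052, 0.999, -0.0, -0.002]
contact_force: [-0.2, 0.6, -3.9]
finger_gap: 13.7
grasp_force: 45.0
sheet in rail x,y,z [-251.7   -2.3] 3.9 yaw -0.0003 turn cmd -0.0003 F [-0.2  0.6 -3.9] F along rack [-0.5 -0.3] clock 5.2833 gap 13.7
top sheet [[-327.5, -90.7], [-175.3, 85.8]] ((-251.9619140625, -1.8822555541992188), (156.12118530273438, 180.71119689941406), 0.0742187649011612)
170.44244704470543
wall 95.0
wall -95.5
ledge3 z 212.51067816877742
scene sheet [[-328.3, -89.0], [-173.4, 86.9]] ((-251.00186157226562, -3.0148544311523438), (185.52362060546875, 158.36228942871094), 89.76586151123047)
172.78914667826905
wall 95.8
wall -95.3
ledge3 z 214.39677133642658
```

View pics/t2.png

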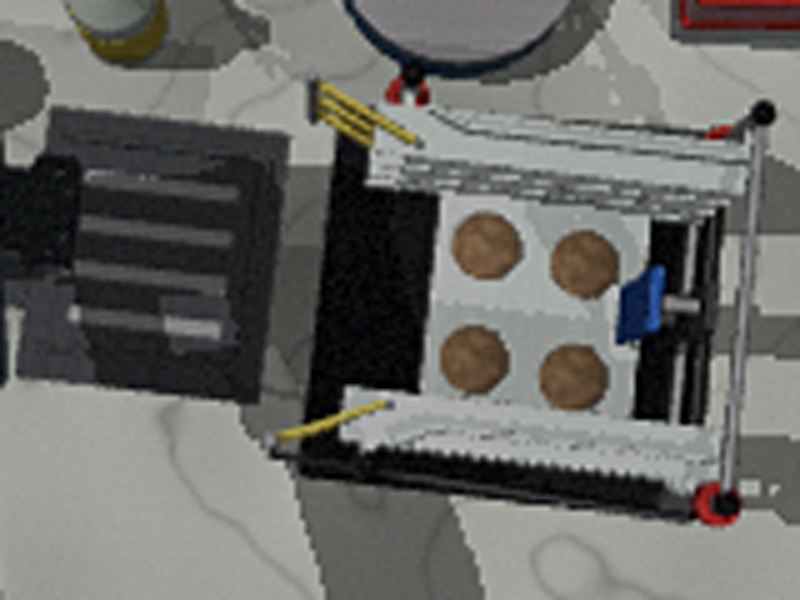

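View pics/s2.png

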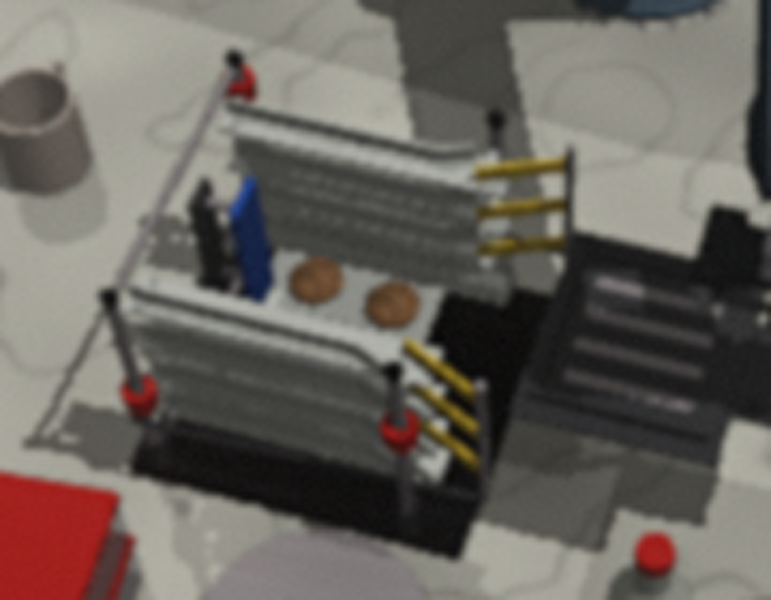

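Converted, -10 mm / 500 = -0.02, -8 mm / 500 = -0.016.

```bash
python3 -m inch '[[[-0.0046,-0.016,0.001,0,0],[0,-0.02,0,0,0],[0,-0.02,0,0,0],[0,-0.02,0,0,0],[0,-0.016,0,0,0],[0,-0.016,0,0,0],[0,-0.012,0,0,0],[0,0,0,0,0]]]'; python3 go.py
```

```text
clock: 6.05
position: [609.1, 147.2, 180.4]
tcp_rot: [0.053, 0.999, -0.0, -0.0]
contact_force: [-0.9, 0.3, -4.2]
finger_gap: 13.7
grasp_force: 45.0
sheet in rail x,y,z [-189.8    1.2] 5.1 yaw -0.0028 turn cmd -0.0028 F [-0.9  0.3 -4.2] F along rack [-0.2 -0.9] clock 6.05 gap 13.7
```

Converted, -5 mm / 500 = -0.01.

```bash
python3 -m inch '[[[0,-0.01,0,0,0],[0,-0.01,0,0,0],[0,-0.01,0,0,0],[0,-0.01,0,0,0],[0,-0.01,0,0,0],[0,-0.01,0,0,0],[0,0,0,0,0]]]'; python3 go.py
```

```text
clock: 6.63
position: [606.2, 117.3, 180.4]
tcp_rot: [0.053, 0.999, -0.001, -0.0]
contact_force: [0.0, -1.6, -4.9]
finger_gap: 13.6
grasp_force: 45.0
sheet in rail x,y,z [-159.8    1.5] 5.1 yaw -0.0017 turn cmd -0.0017 F [ 0.  -1.6 -4.9] F along rack [1.6 0.2] clock 6.6333 gap 13.6
```

Converted, -5 mm / 500 = -0.01, 1 mm / 500 = 0.002.

```bash
python3 -m inch '[[[0.002,-0.01,0.002,0,0],[0,-0.01,0.001,0,0],[0,-0.01,0,0,0],[0,-0.01,0,0,0],[0,-0.01,0,0,0],[0,-0.01,0,0,0],[0,0,0,0,0]]]'; python3 go.py
```

```text
clock: 7.22
position: [602.0, 87.6, 178.9]
tcp_rot: [0.053, 0.999, -0.001, -0.0]
contact_force: [0.3, -2.0, -5.2]
finger_gap: 13.8
grasp_force: 45.0
sheet in rail x,y,z [-129.8    0.4] 3.6 yaw -0.0018 turn cmd -0.0018 F [ 0.3 -2.  -5.2] F along rack [2.  0.5] clock 7.2167 gap 13.8
```

Converted, -5 mm / 500 = -0.01.

```bash
python3 -m inch '[[[0,-0.01,0,0,0],[0,-0.01,0,0,0],[0,-0.01,0,0,0],[0,-0.01,0,0,0],[0,-0.01,0,0,0],[0,-0.01,0,0,0],[0,0,0,0,0]]]'; python3 go.py
```

```text
clock: 7.8
position: [598.9, 57.8, 178.9]
tcp_rot: [0.053, 0.999, -0.001, -0.0]
contact_force: [-0.1, -1.6, -5.3]
finger_gap: 13.6
grasp_force: 45.0
sheet in rail x,y,z [-99.8   0.4] 3.6 yaw -0.0018 turn cmd -0.0018 F [-0.1 -1.6 -5.3] F along rack [1.6 0. ] clock 7.8 gap 13.6
```

Converted, -5 mm / 500 = -0.01, 0.5 mm / 500 = 0.001.

```bash
python3 -m inch '[[[0,-0.01,0.001,0,0],[0,-0.01,0.001,0,0],[0,-0.01,0.001,0,0],[0,-0.01,0,0,0],[0,-0.01,0,0,0],[0,-0.01,0,0,0],[0,-0.01,0,0,0],[0,-0.01,0,0,0],[0,0,0,0,0]]]'; python3 go.py
```

```text
clock: 8.55
position: [594.7, 18.0, 177.5]
tcp_rot: [0.053, 0.999, -0.001, -0.0]
contact_force: [0.4, -2.2, -5.1]
finger_gap: 13.5
grasp_force: 45.0
sheet in rail x,y,z [-59.8   0.4] 2.2 yaw -0.0017 turn cmd -0.0017 F [ 0.4 -2.2 -5.1] F along rack [2.1 0.7] clock 8.55 gap 13.5
```

Converted, -4 mm / 500 = -0.008, 0.5 mm / 500 = 0.001.

```bash
python3 -m inch '[[[0,-0.008,0.001,0,0],[0,-0.008,0,0,0],[0,-0.008,0.001,0,0],[0,-0.008,0,0,0],[0,0,0,0,0],[0,0,0,0,0]]]'; python3 go.py
```

```text
clock: 9.05
position: [593.0, 2.7, 176.3]
tcp_rot: [0.053, 0.999, -0.001, -0.0]
contact_force: [0.7, -0.8, -4.7]
finger_gap: 13.9
grasp_force: 45.0
sheet in rail x,y,z [-44.4   0.3] 1.0 yaw -0.0014 turn cmd -0.0014 F [ 0.7 -0.8 -4.7] F along rack [0.7 0.8] clock 9.05 gap 13.9
```

Converted, -2 mm / 500 = -0.004.

```bash
python3 -m inch '[[[0,-0.004,0,0,0],[0,-0.004,0,0,0],[0,-0.004,0,0,0],[0,-0.004,0,0,0],[0,-0.004,0,0,0],[0,-0.004,0,0,0],[0,0,0,0,0]]]'; python3 go.py
```

```text
clock: 9.63
position: [591.8, -9.0, 176.5]
tcp_rot: [0.053, 0.999, -0.0, -0.0]
contact_force: [1.2, 0.3, -4.2]
finger_gap: 14.0
grasp_force: 45.0
sheet in rail x,y,z [-32.7   0.3] 1.2 yaw -0.0013 turn cmd -0.0013 F [ 1.2  0.3 -4.2] F along rack [-0.4  1.2] clock 9.6333 gap 14.0
```

Converted, -1 mm / 500 = -0.002.

```bash
python3 -m inch '[[[0,-0.002,0,0,0],[0,-0.002,0,0,0],[0,-0.002,0,0,0],[0,-0.002,0,0,0],[0,-0.002,0,0,0],[0,0,0,0,0]]]'; python3 go.py
```

```text
clock: 10.13
position: [591.3, -13.7, 176.4]
tcp_rot: [0.052, 0.999, -0.0, -0.0]
contact_force: [0.1, 0.0, -5.3]
finger_gap: 13.9
grasp_force: 45.0
sheet in rail x,y,z [-27.9   0.3] 1.1 yaw -0.0012 turn cmd -0.0012 F [ 0.1  0.  -5.3] F along rack [-0.   0.1] clock 10.1333 gap 13.9
```

Converted, -1 mm / 500 = -0.002.

```bash
python3 -m inch '[[[0,-0.002,0,0,0],[0,-0.002,0,0,0],[0,-0.002,0,0,0],[0,-0.002,0,0,0],[0,0,0,0,0]]]'; python3 go.py
```

```text
clock: 10.55
position: [590.9, -17.7, 176.4]
tcp_rot: [0.052, 0.999, -0.0, -0.0]
contact_force: [-0.5, 0.9, -5.1]
finger_gap: 13.8
grasp_force: 45.0
sheet in rail x,y,z [-23.9   0.3] 1.1 yaw -0.0012 turn cmd -0.0012 F [-0.5  0.9 -5.1] F along rack [-0.8 -0.5] clock 10.55 gap 13.8
```

Converted, -1 mm / 500 = -0.002.

```bash
python3 -m inch '[[[0,-0.002,0,0,0],[0,-0.002,0,0,0],[0,-0.002,0,0,0],[0,0,0,0,0],[0,0,0,0,0]]]'|grep force; python3 go.py
```

```text
contact_force: [0.0, 0.2, -4.4]
grasp_force: 45.0
sheet in rail x,y,z [-21.    0.3] 1.1 yaw -0.0011 turn cmd -0.0011 F [ 0.   0.2 -4.4] F along rack [-0.2 -0. ] clock 10.9667 gap 13.2
```

Converted, -1 mm / 500 = -0.002.

```bash
python3 -m inch '[[[0,-0.002,0,0,0],[0,-0.002,0,0,0],[0,-0.002,0,0,0],[0,0,0,0,0],[0,0,0,0,0]]]'|grep force; python3 go.py
```

```text
contact_force: [-0.4, 0.2, -4.0]
grasp_force: 45.0
sheet in rail x,y,z [-18.    0.3] 1.1 yaw -0.0011 turn cmd -0.0011 F [-0.4  0.2 -4. ] F along rack [-0.2 -0.5] clock 11.3833 gap 13.7
```

Converted, -1 mm / 500 = -0.002.

```bash
python3 -m inch '[[[0,-0.002,0,0,0],[0,-0.002,0,0,0],[0,-0.002,0,0,0],[0,0,0,0,0],[0,0,0,0,0]]]'|grep force; python3 go.py
```

```text
contact_force: [0.3, 2.3, -4.0]
grasp_force: 45.0
sheet in rail x,y,z [-15.4   0.4] 1.2 yaw -0.0009 turn cmd -0.0009 F [ 0.3  2.3 -4. ] F along rack [-2.3  0. ] clock 11.8 gap 13.7
```

Converted, -1 mm / 500 = -0.002.

```bash
python3 -m inch '[[[0,-0.002,0,0,0],[0,-0.002,0,0,0],[0,-0.002,0,0,0],[0,0,0,0,0],[0,0,0,0,0]]]'|grep force; python3 go.py
```

```text
contact_force: [-0.1, 3.0, -3.5]
grasp_force: 45.0
sheet in rail x,y,z [-12.4   0.4] 1.2 yaw -0.0009 turn cmd -0.0009 F [-0.1  3.  -3.5] F along rack [-2.9 -0.4] clock 12.2167 gap 13.6
```

Converted, -0.7 mm / 500 = -0.0014.

```bash
python3 -m inch '[[[0,-0.0014,0,0,0],[0,-0.0014,0,0,0],[0,0,0,0,0],[0,0,0,0,0]]]'|grep force; python3 go.py
```

```text
contact_force: [0.3, 6.8, -4.1]
grasp_force: 45.0
sheet in rail x,y,z [-10.9   0.3] 1.2 yaw -0.001 turn cmd -0.001 F [ 0.3  6.8 -4.1] F along rack [-6.8 -0.4] clock 12.55 gap 13.8
```

Converted, -0.7 mm / 500 = -0.0014.

```bash
python3 -m inch '[[[0,-0.0014,0,0,0],[0,-0.0014,0,0,0],[0,0,0,0,0],[0,0,0,0,0]]]'|grep force; python3 go.py
```

```text
contact_force: [1.2, 5.3, -2.7]
grasp_force: 45.0
sheet in rail x,y,z [-9.5  0.3] 1.2 yaw -0.001 turn cmd -0.001 F [ 1.2  5.3 -2.7] F along rack [-5.4  0.7] clock 12.8833 gap 13.6
```

```bash
python3 - <<'E'
from h import *
a,d=arm.capture("scene");b,e=arm.capture("top")
np.savez("s3.npz",a=a,d=d)
A=cv2.resize(a[130:245,180:280],(520,598),interpolation=cv2.INTER_CUBIC);cv2.imwrite("pics/s3.png",A)
# catch tab yellow orientation per tab: now vs start
for n,im0,im in(("scene",np.load("scene0.npz")["a"],a),("top",np.load("top0.npz")["a"],b)):
  for im_ in(im0,im):
    h=cv2.cvtColor(im_,cv2.COLOR_BGR2HSV);m=((h[...,0]>18)&(h[...,0]<34)&(h[...,1]>110)&(h[...,2]>50)).astype(np.uint8)
    k,l,s,c=cv2.connectedComponentsWithStats(m)
    for j in range(1,k):
        if s[j,4]>10 and 225<c[j][0]<275 and 150<c[j][1]<235:
            r=cv2.fitLine(np.argwhere(l==j)[:,::-1].astype(np.float32),2,0,.01,.01).ravel()
            print(n,c[j].round(1),s[j].tolist(),"ang",np.degrees(np.arctan(r[1]/r[0])).round(1))
    print()
E
python3 go.py
```

```text
scene [251.7 158.7] [242, 157, 20, 5, 52] ang -5.6
scene [251.7 168.1] [242, 167, 20, 4, 40] ang -6.2
scene [252.1 176.6] [242, 175, 20, 4, 48] ang -5.3
scene [233.4 206.3] [225, 200, 16, 13, 59] ang 35.5
scene [235.2 215.7] [227, 211, 15, 11, 51] ang 34.8
scene [235.8 223.7] [229, 219, 13, 10, 45] ang 35.1

scene [257.7 157.3] [255, 156, 7, 3, 16] ang 6.2
scene [232.3 207.2] [223, 201, 18, 13, 65] ang 29.2
scene [234.  216.3] [225, 211, 17, 11, 51] ang 28.5
scene [235.3 224.7] [228, 220, 14, 10, 43] ang 30.0

top [260.3 162.9] [253, 156, 20, 14, 97] ang 26.7
top [255.7 223.9] [246, 220, 21, 8, 42] ang -19.0

top [260.8 161.8] [253, 156, 21, 12, 88] ang 16.5

sheet in rail x,y,z [-9.6  0.3] 1.2 yaw -0.001 turn cmd -0.001 F [ 0.2  5.9 -3.9] F along rack [-5.9 -0.4] clock 12.9833 gap 13.6
```

View pics/s3.png

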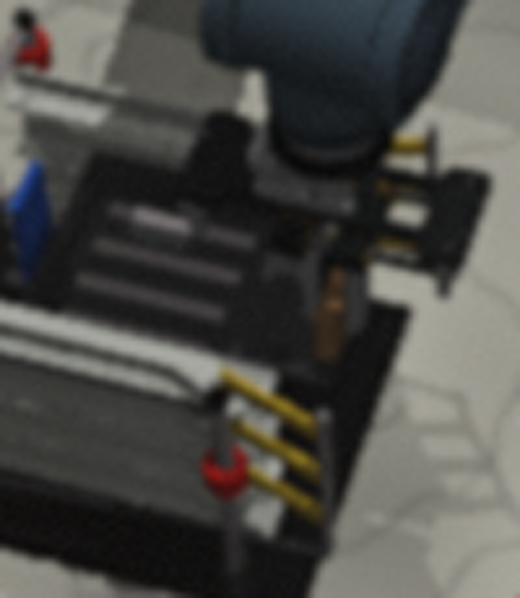

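The sheet (crop centre ~(180,250)) is in to the blue buffer (35,220). The left catch tabs (~(270,440)) are still swung out about 0.18 rad, so I need to push a little further.

Careful with the scale: shifts go in shares of 500 mm and turns go in shares of 4 rad. That gives: -0.6 mm / 500 = -0.0012.

```bash
cat > cat.py <<'E'
from h import *
import go
b,e=arm.capture("top");h=cv2.cvtColor(b,cv2.COLOR_BGR2HSV);m=((h[...,0]>18)&(h[...,0]<34)&(h[...,1]>110)&(h[...,2]>50)).astype(np.uint8)
k,l,s,c=cv2.connectedComponentsWithStats(m)
for j in range(1,k):
    if s[j,4]>10 and 225<c[j][0]<275 and 150<c[j][1]<235:
        r=cv2.fitLine(np.argwhere(l==j)[:,::-1].astype(np.float32),2,0,.01,.01).ravel();print(c[j].round(1),s[j,4],"ang",np.degrees(np.arctan(r[1]/r[0])).round(1))
E
python3 -m inch '[[[0,-0.0012,0,0,0],[0,-0.0012,0,0,0],[0,0,0,0,0],[0,0,0,0,0]]]'|grep contact; python3 cat.py
```

```text
contact_force: [1.0, 5.2, -2.5]
sheet in rail x,y,z [-8.3  0.3] 1.1 yaw -0.0011 turn cmd -0.0011 F [ 1.   5.2 -2.5] F along rack [-5.2  0.5] clock 13.3167 gap 13.5
[260.4 162.7] 94 ang 24.8
```

```bash
python3 -m inch '[[[0,-0.0008,0,0,0],[0,-0.0008,0,0,0],[0,0,0,0,0],[0,0,0,0,0]]]'|grep contact; python3 cat.py
```

```text
contact_force: [0.8, 5.4, -3.0]
sheet in rail x,y,z [-7.7  0.3] 1.2 yaw -0.0009 turn cmd -0.0009 F [ 0.8  5.4 -3. ] F along rack [-5.5  0.3] clock 13.7 gap 13.4
[260.4 162.7] 94 ang 24.4
```

```bash
cat >> cat.py <<'E'
a,d=arm.capture("scene");h=cv2.cvtColor(a,cv2.COLOR_BGR2HSV);m=((h[...,0]>18)&(h[...,0]<34)&(h[...,1]>110)&(h[...,2]>50)).astype(np.uint8)
k,l,s,c=cv2.connectedComponentsWithStats(m)
for j in range(1,k):
    if s[j,4]>8 and 225<c[j][0]<275 and 150<c[j][1]<235:
        r=cv2.fitLine(np.argwhere(l==j)[:,::-1].astype(np.float32),2,0,.01,.01).ravel();print("scene",c[j].round(1),s[j,4],"ang",np.degrees(np.arctan(r[1]/r[0])).round(1))
E
python3 -m inch '[[[0,-0.0006,0,0,0],[0,-0.0004,0,0,0],[0,0,0,0,0],[0,0,0,0,0]]]'|grep contact; python3 cat.py
```

```text
contact_force: [1.2, 5.7, -3.1]
sheet in rail x,y,z [-7.2  0.3] 1.2 yaw -0.0009 turn cmd -0.0009 F [ 1.2  5.7 -3.1] F along rack [-5.8  0.6] clock 14.0833 gap 13.5
[260.3 162.7] 91 ang 24.7
scene [257.6 158. ] 23 ang -0.8
scene [254.4 176.6] 16 ang 10.4
scene [232.8 205.7] 65 ang 37.1
scene [235.2 215.7] 51 ang 34.8
scene [235.6 223.6] 43 ang 35.9
```

Converted, 0.5 mm / 500 = 0.001, 0.4 mm / 500 = 0.0008.

```bash
python3 -m inch '[[[0,0,0.0008,0,0],[0,0,0.0008,0,0],[0,0.001,0,0,0],[0,0.001,0,0,0],[0,0,0,0,0],[0,0,0,0,0]]]'|grep contact; python3 cat.py
```

```text
contact_force: [0.7, 5.8, -2.2]
sheet in rail x,y,z [-8.   0.6] 0.8 yaw -0.0008 turn cmd -0.0008 F [ 0.7  5.8 -2.2] F along rack [-5.9  0.1] clock 14.6833 gap 13.6
[260.3 162.7] 93 ang 25.2
scene [258. 158.] 21 ang 0.0
scene [254.8 176.6] 12 ang 10.1
scene [232.8 205.7] 65 ang 37.5
scene [235.2 215.7] 51 ang 34.8
scene [235.6 223.7] 42 ang 35.6
```

Converted, 0.5 mm / 500 = 0.001, 0.3 mm / 500 = 0.0006.

```bash
python3 -m inch '[[[0,0.001,0,0,0],[0,0.001,0,0,0],[0,0.0006,0,0,0],[0,0,0,0,0],[0,0,0,0,0]]]'|grep contact; python3 cat.py
```

```text
contact_force: [-0.5, 5.0, -2.1]
sheet in rail x,y,z [-9.1  0.6] 0.8 yaw -0.0008 turn cmd -0.0008 F [-0.5  5.  -2.1] F along rack [-4.9 -1. ] clock 15.2 gap 13.8
[260.4 162.8] 92 ang 24.4
scene [258. 158.] 21 ang 0.0
scene [255.  176.7] 11 ang 2.6
scene [232.8 205.7] 65 ang 37.1
scene [235.2 215.7] 51 ang 34.8
scene [235.6 223.7] 42 ang 35.6
```

```bash
python3 -m inch '[[[0,0,0,0,20],[0,0,0,0,30],[0,0,0,0,40],[0,0,0,0,50],[0,0,0,0,50],[0,0,0,0,50]]]'; python3 cat.py
```

```text
clock: 15.8
position: [589.6, -32.9, 176.0]
tcp_rot: [0.052, 0.999, -0.0, 0.0]
contact_force: [-0.5, -0.7, -0.2]
finger_gap: 48.5
grasp_force: 0.0
sheet in rail x,y,z [-8.7  0.6] 0.7 yaw -0.0012 turn cmd -0.0012 F [-0.5 -0.7 -0.2] F along rack [ 0.8 -0.4] clock 15.8 gap 48.5
[260.3 162.7] 94 ang 25.1
scene [258. 158.] 21 ang 0.0
scene [232.8 205.7] 65 ang 37.1
scene [235.2 215.7] 51 ang 34.8
scene [235.6 223.6] 42 ang 35.6
```

Released without contact, so I'll retreat straight up and then back towards +y for a clear look.

Converted, -35 mm / 500 = -0.07, -30 mm / 500 = -0.06.

```bash
python3 -m inch '[[[0,0,-0.02,0,50],[0,0,-0.04,0,50],[0,0,-0.06,0,50],[0,0,-0.07,0,50],[0,0,-0.07,0,50],[0,0.04,0,0,50],[0,0.07,0,0,50],[0,0.07,0,0,50],[0,0.07,0,0,50],[0,0.07,0,0,50]]]' | grep pos; python3 -m inch '[[[0,0.07,0,0,50],[0,0.07,0,0,50],[0,0.04,0,0,50],[0,0,0,0,50],[0,0,0,0,50]]]'|grep pos; python3 cat.py; python3 - <<'E'
from h import *
import go
for n in("top","scene"):
    a,d=arm.capture(n);Q=cloud(n,d).reshape(-1,3);l=(Q[:,:2]-go.p)@go.RR
    k=(Q[:,2]>160)&(Q[:,2]<182)&(abs(l[:,0])<100)&(abs(l[:,1])<60);A=np.c_[l[k],np.ones(k.sum())]
    print(n,np.linalg.lstsq(A,Q[k,2],rcond=None)[0],np.median(Q[k,2]),np.percentile(l[k,0],[1,99]))
    g=(Q[:,2]>200)&(Q[:,2]<222)&(l[:,0]<-105)&(l[:,0]>-160)&(abs(l[:,1])<45);print("grip",cv2.minAreaRect(l[g].astype(np.float32)))
    if n=="top":cv2.imwrite("pics/t4.png",cv2.resize(a[140:260,200:360],(800,600),interpolation=cv2.INTER_CUBIC))
E
```

```text
position: [606.1, 128.2, 306.8]
position: [615.4, 217.0, 306.1]
sheet in rail x,y,z [-259.9    0.6] 130.8 yaw 0.0009 turn cmd 0.0009 F [-0.2  0.6 -0.5] F along rack [-0.6 -0.3] clock 17.15 gap 49.6
[260.4 163. ] 99 ang 26.2
[255.7 223.8] 42 ang -19.3
scene [250.4 159. ] 49 ang -5.0
scene [250.4 168.4] 44 ang -6.7
scene [250.9 177. ] 41 ang -5.8
scene [233. 206.] 62 ang 36.7
scene [235.2 215.8] 53 ang 35.3
scene [235.8 223.7] 44 ang 34.8
sheet in rail x,y,z [-258.3    0.7] 130.8 yaw -0.0017 turn cmd -0.0017 F [ 0.5 -0.2 -0.5] F along rack [0.1 0.6] clock 17.25 gap 50.1
top [1.08470490e-02 1.38953689e-03 1.67514355e+02] 167.17534397325358 [-97.71329684  65.94065966]
grip ((-136.61631774902344, -0.0010433197021484375), (60.00554275512695, 13.778657913208008), 89.7691650390625)
scene [1.78638249e-02 4.12701508e-03 1.69204629e+02] 168.81344221201152 [-97.95615521  69.20082591]
grip ((-134.7038116455078, 0.9705104827880859), (13.615903854370117, 58.70229721069336), 0.8633967041969299)
```

View pics/t4.png

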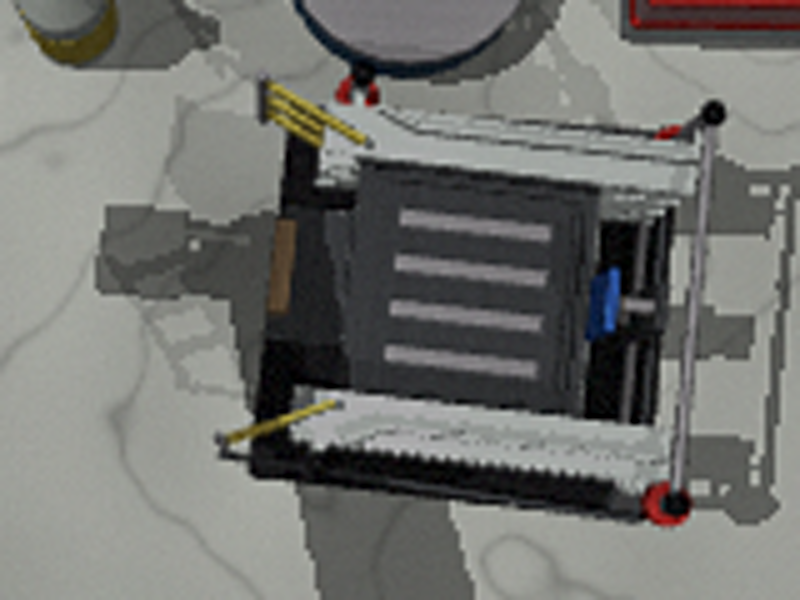

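The picture shows the sheet seated on pair 2. Both yellow catches (~(315,115) and ~(280,425)) are back at their starting angles in front of it. The blue buffer (~(605,300)) is pressed in about 4 mm, and the tool is clear.

```bash
python3 -c "
from plant import arm
print(arm.hand_in())"
```

```text
the job is handed in; nothing more can be done
None
```

I put the sheet on rail pair 2, the one marked by the red collar, and handed the job in at about 17 s; the hand-in gave no verdict. The last picture shows both catches sprung in and the buffer pressed in about 4 mm. My push force readings stayed under 7 N, and the arm came clear.

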